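# Gauge the height of a phenolic spacer

### The arm

A 7-joint arm with a two-finger parallel gripper is mounted at the origin on the work surface. World frame = base frame: x ahead of the robot, y to its left, z up, the work surface at z = 0. Lengths are in m, angles in rad, forces in N, time in s.
With the tool pointing down it reaches from about 0.4 to 0.85 m from the base axis. Payload 10.4 kg.
Tool frame: the origin (TCP) lies at the very end of the fingers, on their centre line; the grasp point (between the pads) lies 19 mm behind it; z points along the fingers, y is the line along which they close (so a half turn about z gives the same grasp; the last joint's range is limited). The gripper opens to 87 mm and grips with 3 to 60 N. Pads are 19 mm wide; open, the fingers measure 117 mm over their backs; the gripper's body (75 mm by 190 mm) begins 51 mm behind the grasp point.
Start: joints at [1.311, 0.332, -0.065, 1.46, 0.022, 1.35, -0.088], TCP at [0.147, -0.608, 0.223] pointing down, gripper open.
Joint ranges: [-2.6, 2.6], [-0.5, 2.12], [-1.47, 1.34], [0.16, 2.42], [-1.27, 4.41], [0.06, 2.06], [-2.6, 2.6]. Speed limits (rad/s): [2.22, 2.22, 2.79, 2.79, 3.14, 3.14, 3.14].

### API

Orientations are given as a unit quaternion [x, y, z, w].
In Python, from bench import read_state, cams, workorder gives the robot as it stands.
- The arm moves only by the shell command python3 -m crank 'ROWS' [FORCE]. ROWS is text: rows parted by semicolons, each of 5 numbers parted by spaces: the shift along the tool's x, y, z scaled (see below), then the turn about the tool's z scaled (see below), then the opening, from -1 (shut) to 1 (fully open). In form: dx dy dz yaw jaw; .... A call has 1 to 10 rows; each row shifts and turns the commanded pose from where the row before left it, along the tool's axes as they then stand; what a row does not reach is not made up. The controller multiplies each number of a shift by 200 mm and each number of a turn by 90 degrees. A row lasts 1/10 s, in which the tool goes at most 50 mm and 8.59 degrees, less where a joint would pass 70% of its speed; a pose out of reach is approached as far as the arm can. A call with a number of a shift or a turn outside -1 to 1 is refused whole. A call with a gripper value outside its range is refused whole. The fingers move at their own pace and stop on an object; FORCE is the grip in N (left out, the last holds). Time passes only in rows, so rows that do not move let the fingers close. It gives the time, the measured TCP pose, the force, the opening and the grip force at its end, in the units of the state.
- read_state(): the state, without advancing time (a new reading comes with each control period).
- cams.camera(name): name is "scene" or "top" or "wrist"; returns a dict with "img" (384x512x3 uint8, blue, green, red), "K" (3x3 intrinsics, pixels), "dist" ([k1, k2, p1, p2, k3] as OpenCV has them; the pictures are not rectified), "xyz" and "attitude" of the camera in the world; the wrist camera has in their place "mount" (4x4, takes a point from camera to tool coordinates, whose origin is the TCP and whose axes are the flange's). Camera axes: x right, y down, z forward; pixel columns grow to the right and rows downward; lengths in m; the calibration is good to about 2 mm. A picture is of the moment at which its call begins: read the wrist's pose just before it. There is no depth.
- workorder.close_job(): hands the job in; it is judged then, once.
The state is a dict: "time": time; "joint_positions": joint angles; "joint_vel": joint speeds; "joint_torque": joint torques, N m; "ee_pos": TCP position; "eef_rot": TCP orientation; "ft_force": force on the tool from outside, world axes, zero at the start; "torque": the same for the moment, N m; "width": finger opening in m; "grip_force": force on a finger pad.
Only numpy, scipy, OpenCV 4.12 (cv2) and the standard library are available. Lean on these libraries where they do the work, as an engineer would, in place of code of your own. Each camera call takes 0.05 s, during which the arm holds its last target. There are 200 camera calls.

### The job

Raise the height gauge's blue carriage by its black knob, lay the tan phenolic spacer flat on the gauge's base under the foot and let go of it. Then lower the carriage by the knob until the sprung foot sits on the spacer and is pressed in by about 5 mm (2.5 to 7.5 mm), and let go so that the reading stays. Leave the other parts alone and never drive the foot to its stop.

Things in the scene. Friction and masses are not known exactly. Their poses are not given: they have to be found in the camera images.
- gauge: fixed height gauge. Origin on the tiles exactly below the foot's axis. Dark steel base from x = -180 to +140 mm, 90 mm wide, 20 mm thick; its upper face (bright strip) is the anvil. Two guide rods (14 mm thick, at x = +105, y = +-28 mm) carry the carriage; crossbar on top, 238 mm above the tiles. The -x side (towards the robot) is free for part and gripper.
- carriage (a joint): height (m) of the unpressed foot pad above the anvil: 0 = on it, up to 0.085; starts at 0.005 to 0.025. Slides vertically, stiff: 8 to 15 N to move, stays where left. Its blue arm, 26 mm wide, runs from the rods along -x to 14 mm past the foot axis; arm underside 37 mm, top 57 mm above the unpressed pad.
- carriage_knob (a point): grip point on the axis of the carriage's knob: upright black cylinder with a yellow band, 28 mm in diameter, 48 mm tall, on the end of the blue arm directly above the foot. The point is 27 mm above the arm's top, 21 mm below the knob's top, 84 mm above the unpressed foot pad. Moves with the carriage.
- plunger (a joint): how far (m) the sprung foot is pushed up into the carriage: 0 = hanging free, 0.012 = at its stop. Spring 0.4 N per mm, about 3 N at 5 mm. With the foot on the spacer it equals 0.036 minus the carriage joint. A red band on its stem is drawn into the arm as it is pressed.
- foot_pad (a point): centre of the underside of the sprung foot's round steel pad, 18 mm in diameter and 6 mm thick, on a 10 mm stem.
- spacer: tan phenolic spacer bar, loose, 190 x 45 x 36 mm (its x, y, z), about 0.3 kg, two dark spots on top. Origin at the centre of its underside. Grip it across the 45 mm width at its middle; laid along the gauge's x axis with its centre at x = -78 mm, its end lies under the foot and the gripper keeps clear of the arm.
- grey_bar: dull grey aluminium bar of the same shape and size, 190 x 45 x 36 mm; not to be moved. Origin at the centre of its underside.
- sleeve: black steel reducer sleeve, upright tube 72 mm in diameter, 75 mm tall; not to be moved. Origin at the centre of its underside.
- disc: silver magnet clutch disc, 96 mm in diameter, 16 mm thick with a hub, 26 mm in all; not to be moved. Origin at the centre of its underside.
- lens: green glass indicator lens, domed, 72 mm in diameter, 29 mm tall; not to be moved. Origin at the centre of its underside.

How it is judged:
By the outcome, as a careful person would: the job done as asked, in the order asked, and still so for the second after the job is handed in, with the robot touching nothing.
It also fails if it takes over 64 s, if anything falls off the work surface, if the arm or the gripper's body presses on something with over 40 N, if the wrist force passes 120 N, or if a joint passes its speed limit or range.

## Working session

There is one attempt and no reset: what is moved stays moved. The work goes in short steps, Python scripts to look and compute and a shell command to move; the robot and the scene stay as the last step left them, time stands still between calls to the robot, and variables do not carry over. Pictures are saved under pics/ and viewed, at most 10 in all, crops included, and the job is handed in when it is done.

```bash
mkdir -p pics; ls; python3 - <<'E'
from bench import read_state,cams
import cv2,numpy as np
s=read_state();print({k:np.round(v,3).tolist() for k,v in s.items()})
for n in("top","scene"):
    c=cams.camera(n);cv2.imwrite(f"pics/{n}0.png",c["img"]);print(n,c["K"],c["dist"],c["xyz"],c["attitude"])
c=cams.camera("wrist");cv2.imwrite("pics/wrist0.png",c["img"]);print(c["mount"],c["K"])
E
```

```text
pics
{'time': 0.0, 'joint_positions': [1.311, 0.333, -0.065, 1.461, 0.022, 1.35, -0.088], 'joint_vel': [-0.001, 0.001, 0.001, -0.001, 0.0, 0.0, 0.0], 'joint_torque': [0.001, -62.325, 0.024, -38.99, -0.061, 0.04, 0.0], 'ee_pos': [0.146, -0.607, 0.222], 'eef_rot': [0.993, 0.118, -0.0, -0.001], 'ft_force': [0.956, 0.337, 0.142], 'torque': [0.008, 0.017, 0.0], 'grip_force': 0.0, 'width': 0.087}
top [[387.26233951   0.         255.8089135 ]
 [  0.         387.26233951 197.90784464]
 [  0.           0.           1.        ]] [-0.01081621  0.          0.          0.          0.        ] [ 0.49039227 -0.09705749  0.9847687 ] [ 0.71404239 -0.69725243  0.04510117 -0.04414069]
scene [[424.32806753   0.         262.28472297]
 [  0.         424.32806753 194.9007431 ]
 [  0.           0.           1.        ]] [-0.00420142  0.          0.          0.          0.        ] [ 0.91501322 -0.54336071  0.67774276] [ 0.89848117  0.25577681 -0.10386204 -0.34135389]
[[ 8.04371284e-04 -9.62461075e-01 -2.71418557e-01  7.42300390e-02]
 [ 9.99999570e-01  6.48915774e-04  6.62499896e-04  1.14231441e-03]
 [-4.61502579e-04 -2.71418973e-01  9.62461183e-01 -1.62199162e-01]
 [ 0.00000000e+00  0.00000000e+00  0.00000000e+00  1.00000000e+00]] [[317.41086488   0.         251.00995045]
 [  0.         317.41086488 190.10856617]
 [  0.           0.           1.        ]]
```

View pics/top0.png

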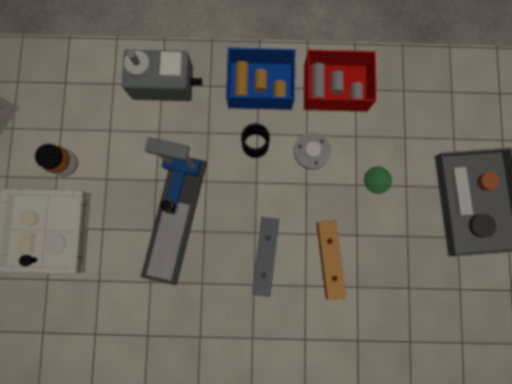

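View pics/scene0.png

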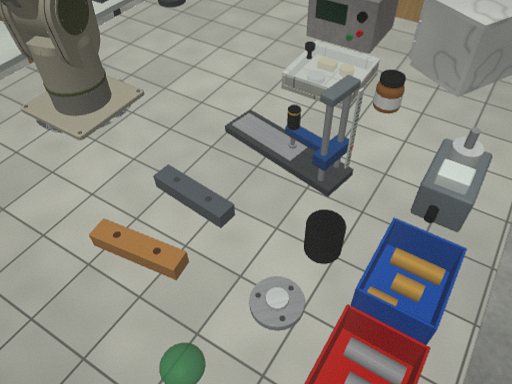

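The top view shows the spacer (orange) at about (332,260), the grey bar at (266,257), the gauge base running from (160,280) to (195,160) and the knob at (168,206). In the scene view the knob is at (294,117).

```bash
cat > h.py <<'E'
import cv2,numpy as np
from scipy.spatial.transform import Rotation as R
from bench import read_state,cams
def cam(n):
    s=read_state();c=cams.camera(n)
    if n=="wrist":
        T=np.eye(4);T[:3,:3]=R.from_quat(s["eef_rot"]).as_matrix();T[:3,3]=s["ee_pos"];T=T@np.array(c["mount"])
        c["R"],c["t"]=T[:3,:3],T[:3,3]
    else: c["R"],c["t"]=R.from_quat(c["attitude"]).as_matrix(),np.array(c["xyz"])
    return c
def rays(c,px):
    u=cv2.undistortPoints(np.array(px,float).reshape(-1,1,2),np.array(c["K"]),np.array(c["dist"]))[:,0]
    return np.c_[u,np.ones(len(u))]@c["R"].T
def plane(c,px,z):
    d=rays(c,px);return c["t"]+d*((z-c["t"][2])/d[:,2])[:,None]
def tri(c1,p1,c2,p2):
    d1,d2=rays(c1,[p1])[0],rays(c2,[p2])[0]
    s=np.linalg.lstsq(np.c_[d1,-d2],c2["t"]-c1["t"],rcond=None)[0]
    a,b=c1["t"]+s[0]*d1,c2["t"]+s[1]*d2
    return (a+b)/2,np.linalg.norm(a-b)
def proj(c,P):
    Rc=c["R"].T;return cv2.projectPoints(np.array(P,float).reshape(-1,1,3),cv2.Rodrigues(Rc)[0],-Rc@c["t"],np.array(c["K"]),np.array(c["dist"]))[0][:,0]
def big(m,roi=None):
    m=m.astype(np.uint8)
    if roi: x0,y0,x1,y1=roi;k=np.zeros_like(m);k[y0:y1,x0:x1]=1;m=m*k
    return max(cv2.findContours(m,cv2.RETR_EXTERNAL,cv2.CHAIN_APPROX_NONE)[0],key=cv2.contourArea)
def rect(P):
    (x,y),(w,h),a=cv2.minAreaRect(P[:,:2].astype(np.float32)*1000)
    if w<h:w,h,a=h,w,a+90
    return np.round([x,y,w,h,(a+90)%180-90],1)
E
python3 - <<'E'
from h import *
t,s=cam("top"),cam("scene")
for c,n,roi in((t,"top",(310,210,360,310)),(s,"scene",(80,200,200,290))):
    hsv=cv2.cvtColor(c["img"],cv2.COLOR_BGR2HSV)
    k=big((hsv[...,0]>5)&(hsv[...,0]<25)&(hsv[...,1]>110),roi)
    print(n,"spacer z=.036",rect(plane(c,k[:,0],.036)),"px",cv2.boundingRect(k))
g=t["img"].max(2)
# bright strip & whole base in the top view, below knob
for nm,m in(("dark",(g<75)),("strip",(g>95)&(g<135))):
    k=big(m,(135,150,212,290));print(nm,rect(plane(t,k[:,0],.02)),cv2.boundingRect(k))
for c,n,roi in((t,"top",(155,192,180,218)),(s,"scene",(280,98,306,136))):
    k=big(c["img"].max(2)<45,roi);print(n,"knob",cv2.boundingRect(k),cv2.minEnclosingCircle(k))
x=cv2.resize(t["img"][130:300,120:230],None,fx=3.4,fy=3.4,interpolation=2);y=cv2.resize(s["img"][70:200,210:370],None,fx=2.6,fy=2.6,interpolation=2)
o=np.zeros((600,800,3),np.uint8);o[:x.shape[0],:x.shape[1]]=x;o[:y.shape[0],380:380+y.shape[1]]=y;cv2.imwrite("pics/crop.png",o)
E
```

```text
top spacer z=.036 [ 465.4 -282.   187.    46.6    7.6] px (317, 221, 28, 79)
scene spacer z=.036 [ 476.1 -289.8  202.7   56.8    7.4] px (89, 219, 99, 61)
dark [5.640e+02 1.056e+02 3.357e+02 1.494e+02 2.000e-01] (141, 150, 66, 135)
strip [557.5 110.6 350.  194.    2.2] (135, 150, 77, 140)
top knob (160, 199, 15, 14) ((167.0, 205.8125), 7.691664218902588)
scene knob (288, 114, 12, 16) ((292.9344787597656, 120.72068786621094), 8.337774276733398)
```

View pics/crop.png

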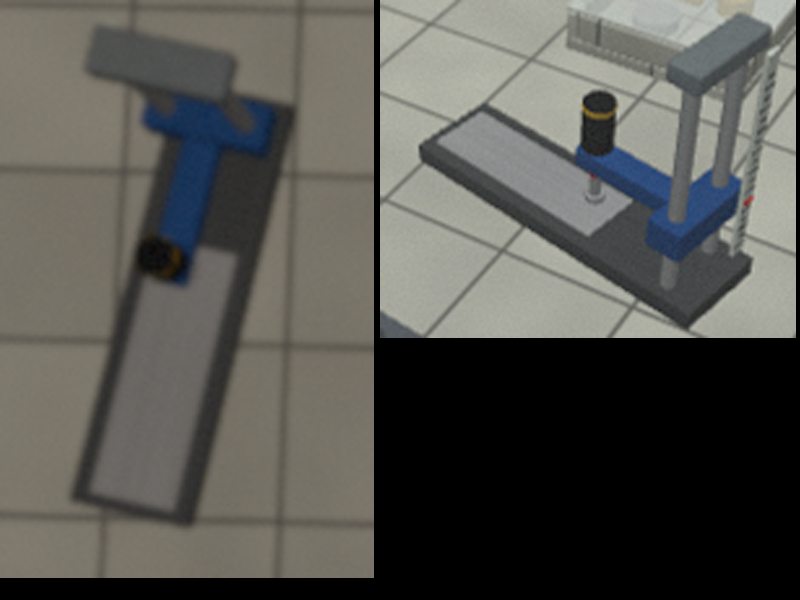

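The crop shows the base corners in top-view pixels: (206,161), (176.5,284), (141.5,276.5). The knob top is at about (165,205) in the top view and (294.6,107.7) in the scene view. The foot hangs just above the anvil.

```bash
python3 - <<'E'
from h import *
t,s=cam("top"),cam("scene")
B=plane(t,[(206.2,160.9),(176.5,283.8),(141.5,276.5)],.02)*1000
print("base",B.round(1),"len",np.linalg.norm(B[0]-B[1]),"wid",np.linalg.norm(B[1]-B[2]))
d=B[0]-B[1];yaw=np.arctan2(d[1],d[0]);e=np.array([np.cos(yaw),np.sin(yaw)]);n=np.array([-e[1],e[0]])
print("yaw",np.degrees(yaw),"origin from near end",(B[1]+B[2])[:2]/2+180*e,"from far",B[0][:2]+45*n-140*e)
# strip/foot check, knob
P,g=tri(t,(165,204.7),s,(294.6,107.7));print("knob top",P*1000,g*1000)
# foot pad in scene: crop(595,198)
print("pad",plane(s,[(210+215/2.6,70+199/2.6)],.035)*1000)
# crossbar top corners crop top
# spots of spacer
gr=cv2.cvtColor(t["img"],cv2.COLOR_BGR2GRAY)[225:295,320:345]
q=[]
for (x,y) in((330.5,240.5),(335,278.5)):
    x0,y0=int(x)-5,int(y)-5;w=t["img"][y0:y0+11,x0:x0+11].max(2).astype(float);w=np.clip(w.max()*.75-w,0,None)
    yy,xx=np.mgrid[y0:y0+11,x0:x0+11];q.append(((w*xx).sum()/w.sum(),(w*yy).sum()/w.sum()))
S=plane(t,q,.036)*1000;print("spots",q,S,S.mean(0),np.degrees(np.arctan2(*(S[0]-S[1])[1::-1])))
st=read_state();print(R.from_quat(st["eef_rot"]).as_matrix().round(3))
E
```

```text
base [[704.7  31.4  20. ]
 [396.8  91.8  20. ]
 [412.2 178.4  20. ]] len 313.7915523884283 wid 87.96399135719236
yaw -11.104259780244654 origin from near end [581.09515932 100.45089162] from far [575.95489155 102.50404692]
knob top [579.71543318 103.75206978 137.306875  ] 3.91175021041467
pad [[584.35317458  99.88733152  35.        ]]
spots [(np.float64(329.29573804573806), np.float64(240.6668399168399)), (np.float64(334.0809792843691), np.float64(277.9378531073446))] [[ 510.10080694 -278.51500772   36.        ]
 [ 421.01971814 -290.09102341   36.        ]] [ 465.56026254 -284.30301556   36.        ] 7.404049518443669
[[ 0.972  0.235 -0.   ]
 [ 0.235 -0.972  0.   ]
 [-0.    -0.    -1.   ]]
```

```bash
python3 -m crank '.17 -.17 0 0 1;.17 -.17 0 0 1;.17 -.17 0 0 1;.17 -.17 0 0 1;.17 -.17 0 0 1;.17 -.17 0 0 1;.17 -.17 0 0 1;.17 -.17 0 0 1;.17 -.17 0 0 1;.17 -.17 0 0 1'; python3 -m crank '.17 -.17 0 0 1;.17 -.17 0 0 1;.17 -.17 0 0 1;.17 -.17 0 0 1;.17 -.17 0 0 1;0 0 0 -.09 1;0 0 0 -.09 1;0 0 0 -.09 1;0 0 0 -.09 1;0 0 0 -.09 1'
```

```text
time: 1.35
ee_pos: [0.3981, -0.1956, 0.2229]
eef_rot: [0.993, 0.118, 0.0, 0.0]
ft_force: [0.5, -1.2, 0.0]
width: 0.0867
grip_force: 0.0
time: 2.35
ee_pos: [0.5227, 0.0078, 0.2226]
eef_rot: [0.889, 0.457, -0.0, 0.0]
ft_force: [0.2, 0.1, -1.0]
width: 0.0868
grip_force: 0.0
```

```bash
python3 -m crank '0 0 0 -.09 1;0 0 0 -.09 1;0 0 0 -.09 1;0 0 0 -.09 1;0 0 0 -.09 1;0 0 0 -.09 1;0 0 0 -.09 1;0 0 0 -.09 1;0 0 0 -.09 1;0 0 0 -.09 1'; python3 -m crank '0 0 0 -.09 1;0 0 0 -.09 1;0 0 0 -.09 1;0 0 0 -.09 1;0 0 0 -.013 1;0 0 0 0 1;0 0 0 0 1';python3 - <<'E'
from h import *
c=cam("wrist");cv2.imwrite("pics/w1.png",c["img"]);s=read_state();print(s["ee_pos"],s["joint_positions"],R.from_quat(s["eef_rot"]).as_matrix().round(3).tolist())
print(proj(c,[[.579,.102,.137],[.579,.102,.116]]))
E
```

```text
time: 3.35
ee_pos: [0.5228, 0.0078, 0.2226]
eef_rot: [0.38, 0.925, -0.0, 0.0]
ft_force: [0.4, -0.5, -0.2]
width: 0.0871
grip_force: 0.0
time: 4.05
ee_pos: [0.5227, 0.0078, 0.2225]
eef_rot: [0.101, 0.995, -0.0, -0.0]
ft_force: [-0.8, -0.2, -0.3]
width: 0.0874
grip_force: 0.0
[0.52275713 0.00781291 0.22255769] [ 0.82743668  0.24667487 -1.05634721  1.68746083  0.22049139  1.33645392
  1.10215703] [[-0.98, 0.2, 0.0], [0.2, 0.98, -0.0], [-0.0, -0.0, -1.0]]
[[374.84008231 236.00414741]
 [366.17055    226.48634952]]
```

View pics/w1.png

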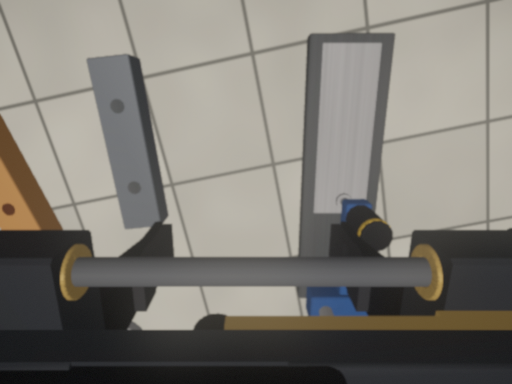

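Knob top at (376,234) against a predicted (375,236); the gauge base edges run vertical, so the yaw is right. I'll go over the knob, then descend.

```bash
python3 -m crank '-.06 .173 0 0 1;-.06 .173 0 0 1;-.061 .172 0 0 1;0 0 .2 0 1;0 0 .2 0 1;0 0 .12 0 1;0 0 .1 0 1;0 0 0 0 1;0 0 0 0 1'; python3 -m crank '0 0 0 0 -1;0 0 0 0 -1;0 0 0 0 -1;0 0 0 0 -1;0 0 0 0 -1;0 0 0 0 -1;0 0 0 0 -1;0 0 0 0 -1' 30
```

```text
time: 5.0
ee_pos: [0.5788, 0.1025, 0.0991]
eef_rot: [0.099, 0.995, 0.0, -0.0]
ft_force: [-0.4, 0.9, -0.4]
width: 0.0873
grip_force: 0.0
time: 5.8
ee_pos: [0.5789, 0.1035, 0.0986]
eef_rot: [0.099, 0.995, 0.001, 0.0]
ft_force: [7.6, 14.0, -9.5]
width: 0.0312
grip_force: 7.3
```

```bash
python3 -m crank '0 0 0 0 -1;0 0 0 0 -1;0 0 0 0 -1;0 0 0 0 -1' 40
```

```text
time: 6.2
ee_pos: [0.5792, 0.1052, 0.0986]
eef_rot: [0.098, 0.995, 0.002, 0.001]
ft_force: [5.9, 10.3, -8.2]
width: 0.0272
grip_force: 40.0
```

```bash
python3 -m crank '0 .006 0 0 -1;0 .007 0 0 -1;0 0 -.04 0 -1;0 0 -.04 0 -1;0 0 -.04 0 -1;0 0 -.04 0 -1;0 0 -.04 0 -1;0 0 -.04 0 -1;0 0 -.04 0 -1;0 0 0 0 -1'; python3 -m crank '0 0 0 0 -1;0 0 0 0 -1'; python3 - <<'E'
from h import *
s=cam("scene");x=cv2.resize(s["img"][40:200,210:370],None,fx=3.5,fy=3.5,interpolation=2);cv2.imwrite("pics/s2.png",x)
E
```

```text
time: 7.2
ee_pos: [0.5792, 0.1052, 0.1548]
eef_rot: [0.099, 0.995, 0.0, 0.0]
ft_force: [0.5, 1.7, 1.1]
width: 0.0269
grip_force: 40.0
time: 7.4
ee_pos: [0.5792, 0.1052, 0.1548]
eef_rot: [0.099, 0.995, 0.0, 0.0]
ft_force: [0.0, 2.9, 2.9]
width: 0.0271
grip_force: 40.0
```

View pics/s2.png

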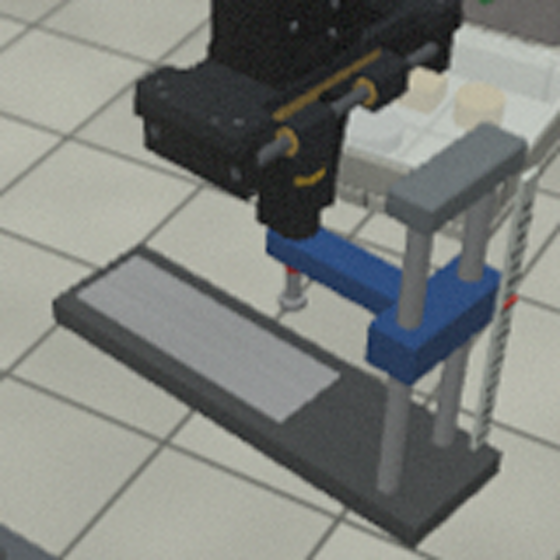

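The carriage is up and the foot hangs well clear, with the pad at crop (291,302). Now release, go up and move over the spacer.

```bash
python3 -m crank '0 0 0 0 -.3;0 0 0 0 0;0 0 0 0 1;0 0 0 0 1;0 0 0 0 1;0 0 0 0 1;0 0 0 0 1;0 0 -.2 0 1;0 0 -.2 0 1'; python3 -m crank '.017 -.202 0 -.021 1;.017 -.202 0 -.021 1;.017 -.202 0 -.021 1;.017 -.202 0 -.021 1;.017 -.202 0 -.021 1;.017 -.202 0 -.021 1;.017 -.202 0 -.021 1;.017 -.202 0 -.021 1;.017 -.202 0 -.021 1;.017 -.202 0 -.021 1';python3 -m crank '0 0 0 0 1;0 0 0 0 1'; python3 - <<'E'
from h import *
s=cam("scene");d=rays(s,[(293.1,126.3)])[0];k=np.dot((np.array([.579,.105])-s["t"][:2]),d[:2])/np.dot(d[:2],d[:2]);print("pad",s["t"]+k*d)
c=cam("wrist");cv2.imwrite("pics/w2.png",c["img"])
hsv=cv2.cvtColor(c["img"],cv2.COLOR_BGR2HSV);m=(hsv[...,0]>5)&(hsv[...,0]<25)&(hsv[...,1]>110);m[225:]=0
k=big(m);print(cv2.boundingRect(k),rect(plane(c,k[:,0],.036)))
e=read_state();print(e["ee_pos"],e["joint_positions"],R.from_quat(e["eef_rot"]).as_matrix().round(3).tolist())
E
```

```text
time: 8.35
ee_pos: [0.5785, 0.1046, 0.2348]
eef_rot: [0.099, 0.995, -0.0, -0.001]
ft_force: [0.7, -0.1, 0.3]
width: 0.0835
grip_force: 0.0
time: 9.35
ee_pos: [0.5249, -0.2971, 0.2347]
eef_rot: [-0.066, 0.998, -0.0, -0.0]
ft_force: [1.4, 0.5, 0.7]
width: 0.0869
grip_force: 0.0
time: 9.55
ee_pos: [0.5251, -0.2957, 0.2341]
eef_rot: [-0.065, 0.998, 0.001, -0.0]
ft_force: [-0.1, 0.5, -0.0]
width: 0.0872
grip_force: 0.0
pad [0.57979159 0.10540902 0.08738518]
(248, 25, 42, 173) [ 467.4 -284.5  185.    43.3    7.6]
[ 0.52568926 -0.29371003  0.23470123] [ 1.17077743  0.43758001 -0.97972804  1.46828944  0.36297837  1.42789372
  1.88753393] [[-0.991, -0.133, 0.0], [-0.133, 0.991, 0.0], [-0.0, 0.0, -1.0]]
```

View pics/w2.png

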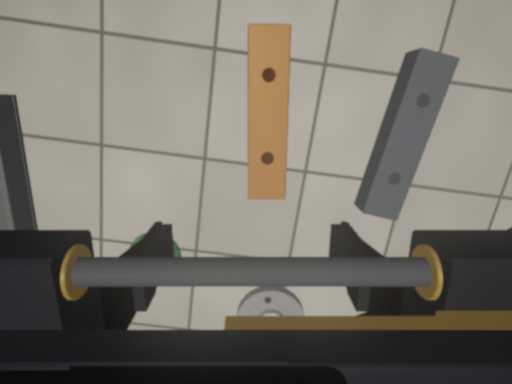

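Spacer clear between the fingers' lines, spots at (268,75) and (267,158); centre (0.467,-0.2845), yaw 7.6°, aligned with the tool.

```bash
python3 -m crank '.145 .043 0 0 1;.14 .042 0 0 1;0 0 .22 0 1;0 0 .22 0 1;0 0 .22 0 1;0 0 .2 0 1;0 0 .14 0 1;0 0 .08 0 1;0 0 .04 0 1;0 0 0 0 1'; python3 -m crank '0 0 0 0 -1;0 0 0 0 -1;0 0 0 0 -1;0 0 0 0 -1;0 0 0 0 -1;0 0 0 0 -1;0 0 0 0 -1;0 0 0 0 -1;0 0 0 0 -1;0 0 0 0 -1' 40
```

```text
time: 10.65
ee_pos: [0.4669, -0.2853, 0.0107]
eef_rot: [-0.066, 0.998, 0.0, 0.0]
ft_force: [-0.2, 0.0, 0.1]
width: 0.0871
grip_force: 0.0
time: 11.65
ee_pos: [0.4666, -0.2852, 0.0107]
eef_rot: [-0.066, 0.998, 0.0, -0.0]
ft_force: [-2.2, 5.1, 5.2]
width: 0.0449
grip_force: 40.0
```

```bash
python3 -m crank '0 0 -.05 0 -1;0 0 -.1 0 -1;0 0 -.15 .05 -1;0 0 -.15 .055 -1;0 0 -.1 .055 -1;0 0 0 .047 -1;0 0 0 0 -1'; python3 -m crank '.052 .202 0 0 -1;.052 .202 0 0 -1;.052 .202 0 0 -1;.052 .202 0 0 -1;.052 .202 0 0 -1;.052 .202 0 0 -1;.052 .202 0 0 -1;.052 .202 0 0 -1;.052 .202 0 0 -1;.05 .202 0 0 -1'; python3 -m crank '0 0 0 0 -1;0 0 0 0 -1;0 0 0 0 -1'; python3 - <<'E'
from h import *
c=cam("wrist");s=cam("scene");o=np.hstack([c["img"][:,100:450],s["img"][:,130:400]]);o=np.ascontiguousarray(o);cv2.imwrite("pics/w3.png",o)
e=read_state();print(e["ee_pos"],R.from_quat(e["eef_rot"]).as_matrix().round(4).tolist())
E
```

```text
time: 12.35
ee_pos: [0.4665, -0.2864, 0.1213]
eef_rot: [0.097, 0.995, -0.001, 0.0]
ft_force: [-0.2, -0.0, -5.0]
width: 0.0445
grip_force: 40.0
time: 13.35
ee_pos: [0.4421, 0.1316, 0.1203]
eef_rot: [0.096, 0.995, -0.001, 0.0]
ft_force: [2.0, -0.4, -4.5]
width: 0.0444
grip_force: 40.0
time: 13.65
ee_pos: [0.4426, 0.1294, 0.1202]
eef_rot: [0.097, 0.995, -0.0, -0.0]
ft_force: [-0.0, -1.3, -3.9]
width: 0.045
grip_force: 40.0
[0.4427729  0.12914194 0.12027643] [[-0.981, 0.1939, -0.0004], [0.1939, 0.981, -0.0006], [0.0003, -0.0007, -1.0]]
```

View pics/w3.png

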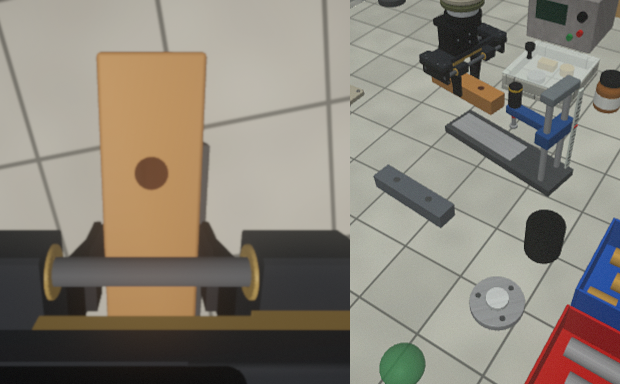

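The spacer is held level and in line with the gauge, whose base end shows just behind it at (205,150). Now lower beside the arm and slide it in.

```bash
python3 -m crank '0 .013 .12 0 -1;0 0 .14 0 -1;0 0 .1 0 -1;0 0 .038 0 -1;0 0 0 0 -1'; python3 -m crank '-.06 0 0 0 -1;-.08 0 0 0 -1;-.08 0 0 0 -1;-.05 0 0 0 -1;-.03 0 0 0 -1;0 0 0 0 -1;0 0 0 0 -1'; python3 - <<'E'
from h import *
s=cam("scene");x=cv2.resize(s["img"][50:200,210:370],None,fx=3.5,fy=3.5,interpolation=2);cv2.imwrite("pics/s3.png",x)
E
```

```text
time: 14.25
ee_pos: [0.4428, 0.1324, 0.0404]
eef_rot: [0.097, 0.995, -0.0, -0.001]
ft_force: [-1.4, 0.2, -3.4]
width: 0.045
grip_force: 40.0
time: 14.95
ee_pos: [0.5017, 0.1218, 0.041]
eef_rot: [0.096, 0.995, -0.0, -0.0]
ft_force: [-0.1, -0.1, -4.1]
width: 0.0445
grip_force: 40.0
```

View pics/s3.png

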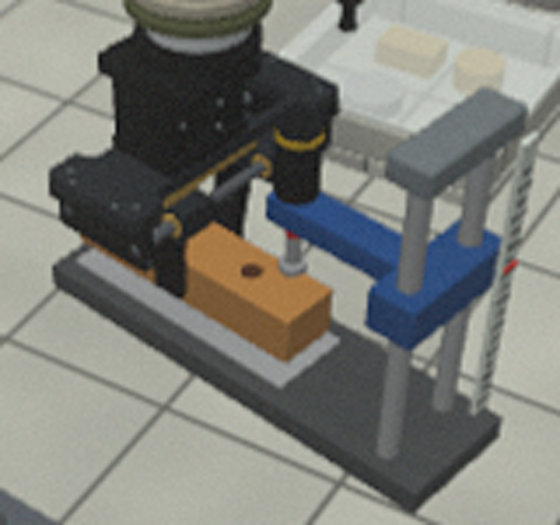

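The spacer's end is under the foot, with the pad above it at (292,267), clear of everything. Lower it.

```bash
python3 -m crank '0 -.008 .02 0 -1;0 0 .02 0 -1;0 0 .01 0 -1;0 0 0 0 -1;0 0 0 0 -1'
```

```text
time: 15.5
ee_pos: [0.5017, 0.1201, 0.0308]
eef_rot: [0.097, 0.995, 0.0, 0.0]
ft_force: [-0.4, 1.5, -3.7]
width: 0.0448
grip_force: 40.0
```

```bash
python3 -m crank '0 0 .006 0 -1;0 0 0 0 -1;0 0 0 0 -1'
```

```text
time: 15.8
ee_pos: [0.5017, 0.1201, 0.0306]
eef_rot: [0.097, 0.995, -0.0, 0.0]
ft_force: [-6.5, -2.6, 13.2]
width: 0.0449
grip_force: 40.0
```

Contact (force changed from -4 to +13 N). Release and go up, then over the knob.

```bash
python3 -m crank '0 0 0 0 -.3;0 0 0 0 .2;0 0 0 0 1;0 0 0 0 1;0 0 0 0 1;0 0 0 0 1;0 0 -.1 0 1;0 0 -.2 0 1;0 0 -.22 0 1;0 0 -.22 0 1'; python3 -m crank '0 0 -.22 0 1;0 0 -.06 0 1;0 0 0 0 1;0 0 0 0 1'; python3 - <<'E'
from h import *
c=cam("wrist");s=cam("scene");t=cam("top");hsv=cv2.cvtColor(t["img"],cv2.COLOR_BGR2HSV)
o=np.zeros((400,790,3),np.uint8);o[:384,:350]=c["img"][:,100:450];x=cv2.resize(s["img"][50:200,220:365],None,fx=2.6,fy=2.6);o[:x.shape[0],380:380+x.shape[1]]=x;cv2.imwrite("pics/p.png",o)
e=read_state();M=R.from_quat(e["eef_rot"]).as_matrix();print(e["ee_pos"],M.T@(np.array([.579,.105,.1548])-e["ee_pos"])/.2)
E
```

```text
time: 16.8
ee_pos: [0.5013, 0.1202, 0.1792]
eef_rot: [0.096, 0.995, 0.0, -0.0]
ft_force: [1.0, -0.6, 0.2]
width: 0.0867
grip_force: 0.0
time: 17.2
ee_pos: [0.5014, 0.1196, 0.2326]
eef_rot: [0.097, 0.995, -0.0, -0.0]
ft_force: [-1.1, -0.7, -0.6]
width: 0.0871
grip_force: 0.0
[0.50104679 0.11975701 0.23223835] [-0.39753487  0.0027368   0.38631307]
```

View pics/p.png

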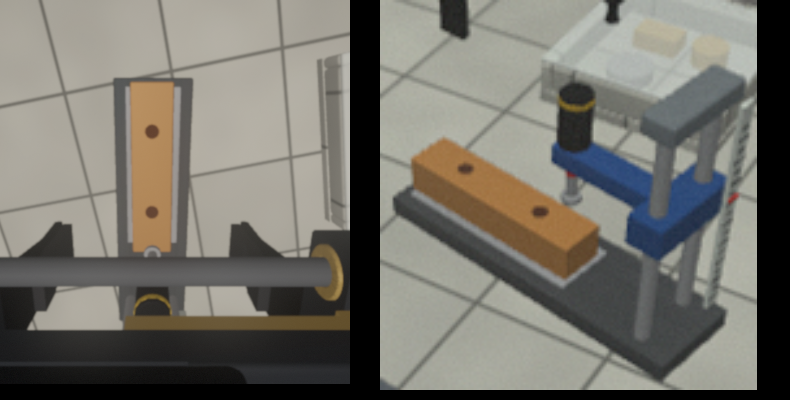

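Spacer lies flat and centred on the anvil strip, spots at (152,132) and (152,212), in line with the foot (152,252). Now back to the knob.

```bash
python3 -m crank '-.13 0 0 0 1;-.13 .003 0 0 1;-.138 0 0 0 1;0 0 0 0 1;0 0 .15 0 1;0 0 .15 0 1;0 0 .086 0 1;0 0 0 0 1;0 0 0 0 1';python3 -m crank '0 0 0 0 -1;0 0 0 0 -1;0 0 0 0 -1;0 0 0 0 -1;0 0 0 0 -1;0 0 0 0 -1;0 0 0 0 -1;0 0 0 0 -1;0 0 0 0 -1;0 0 0 0 -1' 40; python3 -m crank '0 0 0 0 -1;0 0 0 0 -1;0 0 0 0 -1'
```

```text
time: 18.25
ee_pos: [0.58, 0.1056, 0.1571]
eef_rot: [0.096, 0.995, 0.0, 0.0]
ft_force: [0.0, 0.4, -0.3]
width: 0.0872
grip_force: 0.0
time: 19.25
ee_pos: [0.5799, 0.1051, 0.1565]
eef_rot: [0.097, 0.995, -0.0, -0.0]
ft_force: [-0.7, -1.6, 0.3]
width: 0.0272
grip_force: 40.0
time: 19.55
ee_pos: [0.5799, 0.1051, 0.1565]
eef_rot: [0.097, 0.995, -0.0, -0.0]
ft_force: [-0.9, -2.5, 0.5]
width: 0.0271
grip_force: 40.0
```

```bash
cat > shot.py <<'E'
import sys
from h import *
im=np.mean([cams.camera("scene")["img"].astype(float) for _ in range(6)],0);np.save(f"{sys.argv[1]}.npy",im);print(read_state()["ee_pos"])
E
python3 shot.py A; python3 -m crank '0 0 .025 0 -1;0 0 .025 0 -1;0 0 .025 0 -1;0 0 .025 0 -1;0 0 .025 0 -1;0 0 0 0 -1;0 0 0 0 -1;0 0 0 0 -1'; python3 shot.py B; python3 - <<'E'
from h import *
o=[cv2.resize(np.load(f"{k}.npy")[95:165,262:312].astype(np.uint8),None,fx=8,fy=8,interpolation=2) for k in "AB"]
cv2.imwrite("pics/ab.png",np.hstack(o)[:560])
E
```

```text
[0.57991118 0.10510423 0.15650283]
time: 20.65
ee_pos: [0.5799, 0.1051, 0.1312]
eef_rot: [0.097, 0.995, -0.0, -0.0]
ft_force: [0.1, -1.2, -2.8]
width: 0.0271
grip_force: 40.0
[0.57987759 0.10514579 0.13122243]
```

View pics/ab.png

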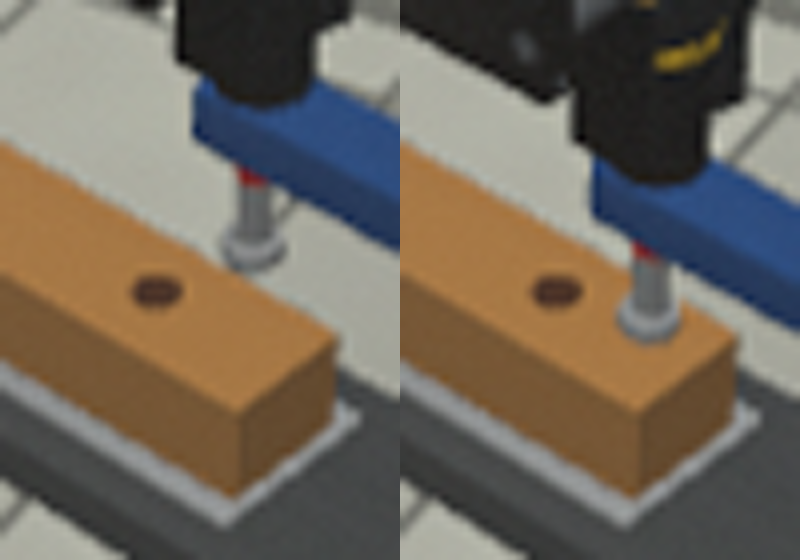

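In A the pad hangs at (253,250). In B it is at (249,320), at or just above the spacer top. I'll check the projection, then track the pad against the arm as I lower in steps of 2 mm.

```bash
cat > trk.py <<'E'
import sys
from h import *
from scipy.optimize import minimize_scalar
def edge(im,x0,x1,y0,y1,f):  # mean-profile, subpixel shift done by correlation
    return f(im[y0:y1,x0:x1].astype(float)).mean(1)
def shift(a,b,n=8):
    ya=np.arange(len(a));best=minimize_scalar(lambda s:np.mean((np.interp(ya[n:-n]+s,ya,b)-a[n:-n])**2),bounds=(-n,n),method="bounded",options=dict(xatol=.001)) if 0 else None
    ss=np.arange(-n,n,.02);e=[np.mean((np.interp(ya[n:-n]+s,ya,b)-a[n:-n])**2) for s in ss];return ss[int(np.argmin(e))]
B=np.load(sys.argv[1]+".npy")
for k in sys.argv[2:]:
    C=np.load(k+".npy")
    sat=lambda p:p.max(2)-p.min(2)
    blue=lambda p:p[...,0]-p[...,2]
    # pad: columns 290-296, low-saturation pad against tan; arm: blue bar columns 300-311
    print(k,"pad",round(shift(edge(B,291,296,126,146,sat),edge(C,291,296,126,146,sat),4),2),"arm",round(shift(edge(B,301,310,100,150,blue),edge(C,301,310,100,150,blue)),2))
E
python3 shot.py B2; python3 trk.py B B2; python3 trk.py A B; python3 - <<'E'
from h import *
s=cam("scene")
P=lambda z,r=0:[[.5795,.105,z]]
print("knob axis pt",proj(s,P(.0874)),proj(s,P(.0621)))
v=s["t"]-np.array([.5795,.105,.056]);v=v[:2]/np.linalg.norm(v[:2])*.009
for z in(.056,.058,.060,.062,.064):print(z,"pad front bottom rim px",proj(s,[[.5795+v[0],.105+v[1],z]]),"centre of top of pad",proj(s,P(z+.006)))
E
```

```text
[0.57988327 0.10510402 0.13124783]
B2 pad 0.0 arm -0.0
B pad 3.98 arm 7.98
knob axis pt [[292.89142326 126.35281427]] [[292.41712412 135.30573323]]
0.056 pad front bottom rim px [[292.16517445 140.06078357]] centre of top of pad [[292.41528677 135.3404115 ]]
0.058 pad front bottom rim px [[292.20164409 139.37252486]] centre of top of pad [[292.45208861 134.64580516]]
0.06 pad front bottom rim px [[292.23822873 138.68208443]] centre of top of pad [[292.4890063  133.94900085]]
0.062 pad front bottom rim px [[292.27492892 137.98945193]] centre of top of pad [[292.52604037 133.24998818]]
0.064 pad front bottom rim px [[292.3117452  137.29461696]] centre of top of pad [[292.56319137 132.54875667]]
```

```bash
python3 -m crank '0 0 .01 0 -1;0 0 0 0 -1;0 0 0 0 -1'; python3 shot.py C; python3 trk.py B C; python3 trk.py A B C
```

```text
time: 21.6
ee_pos: [0.5799, 0.1051, 0.1303]
eef_rot: [0.097, 0.995, -0.0, 0.0]
ft_force: [-3.2, -4.8, 1.8]
width: 0.0271
grip_force: 40.0
[0.57991564 0.10510203 0.13024853]
C pad 0.26 arm 0.3
B pad 3.98 arm 7.98
C pad 3.98 arm 7.98
```

```bash
python3 -m crank '0 0 .01 0 -1;0 0 0 0 -1;0 0 0 0 -1'|sed -n '2p;4p'; python3 shot.py D; python3 -m crank '0 0 .01 0 -1;0 0 0 0 -1;0 0 0 0 -1'|sed -n '2p;4p'; python3 shot.py E;python3 trk.py B C D E
```

```text
ee_pos: [0.58, 0.1051, 0.1284]
ft_force: [-3.1, -5.7, 4.8]
[0.57992555 0.10513713 0.1284052 ]
ee_pos: [0.5799, 0.1051, 0.1265]
ft_force: [-3.6, -5.5, 3.3]
[0.579946   0.10512219 0.12644074]
C pad 0.26 arm 0.3
D pad 0.96 arm 0.84
E pad 1.52 arm 1.52
```

```bash
for k in F G; do :; done; python3 -m crank '0 0 .01 0 -1;0 0 0 0 -1;0 0 0 0 -1'|sed -n '4p'; python3 shot.py F; python3 -m crank '0 0 .01 0 -1;0 0 0 0 -1;0 0 0 0 -1'|sed -n '4p'; python3 shot.py G;python3 trk.py B E F G
```

```text
ft_force: [-3.7, -4.9, 3.9]
[0.5799409  0.10513454 0.12445045]
ft_force: [-4.7, -4.5, 6.2]
[0.579954   0.10515224 0.12259088]
E pad 1.52 arm 1.52
F pad 2.26 arm 2.24
G pad 2.24 arm 2.82
```

The pad stopped at F (TCP z about 0.1246), so about 2 mm is pressed now. 3 mm more.

```bash
python3 -m crank '0 0 .008 0 -1;0 0 .007 0 -1;0 0 0 0 -1;0 0 0 0 -1;0 0 0 0 -1'|sed -n '2p;4p'; python3 shot.py H; python3 trk.py B G H
```

```text
ee_pos: [0.58, 0.1051, 0.1198]
ft_force: [-5.4, -5.7, 7.3]
[0.5799695  0.1051391  0.11975198]
G pad 2.24 arm 2.82
H pad 2.24 arm 4.08
```

Pressed about 4.9 mm. Let go and retreat.

```bash
python3 -m crank '0 0 0 0 -.4;0 0 0 0 -.2;0 0 0 0 .2;0 0 0 0 1;0 0 0 0 1;0 0 0 0 1;0 0 0 0 1;0 0 0 0 1'|tail -2; python3 shot.py I; python3 -m crank '0 0 -.05 0 1;0 0 -.15 0 1;0 0 -.2 0 1;0 0 -.2 0 1;0 0 0 0 1;0 0 0 0 1;0 0 0 0 1'; python3 shot.py J; python3 trk.py B H I J
python3 - <<'E'
from h import *
t=cam("top");hsv=cv2.cvtColor(t["img"],cv2.COLOR_BGR2HSV)
J=np.load("J.npy");I=np.load("H.npy");print(np.abs(J-I)[140:,:].max(2).mean())
E
```

```text
width: 0.0752
grip_force: 0.0
[0.57997145 0.10527976 0.11855431]
time: 26.9
ee_pos: [0.5795, 0.105, 0.2377]
eef_rot: [0.097, 0.995, -0.0, -0.001]
ft_force: [0.1, -0.7, 0.2]
width: 0.087
grip_force: 0.0
[0.57970799 0.10525053 0.23798681]
H pad 2.24 arm 4.08
I pad 2.24 arm 3.92
J pad 2.26 arm 4.04
6.347348072489754
```

The reading held after release: the arm is at 4.04 and the pad at 2.26 px, about 5 mm of press. The gripper is clear, so I hand in.

```bash
python3 -c "from bench import workorder;print(workorder.close_job())"
```

```text
the job is handed in; nothing more can be done
None
```

The job is handed in at about 27 s: the spacer lies flat on the anvil under the foot, which is pressed in about 5 mm by camera and arm readings; that reading held after release, and no other part was deliberately moved.

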